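# Lay the next stone block up the easel with an even joint

### The job

Draw the aluminium spacer bar out of the joint between the two stone blocks bonded to the sloping easel, and stand it on edge against the upper side of the higher one. Take the full-size block from the steel tray and lay it flat on the cork above the spacer, lengthways up the slope like the others, down against the spacer and along the guide strip at the side. Then draw the spacer out so that the block stays put with an even joint, and put it in the tray; leave the half block, pill jar and steel pad undisturbed.

Things in the scene. Friction and masses are not known exactly. Their poses are not given: they have to be found in the camera images.
- bed: Sloping cork face of a wooden easel, fixed, rising 26 deg away from the robot. Origin: on the cork at the foot of the slope, against the ledge (16 mm high), on the blocks' centre line; x up the slope, y to the left, z out of the cork. Cork: x 0..282, y -30..87 mm. Aluminium guide strip 8 mm high, 12 wide along the right side, inner face y = -30.5 mm. A block does not slide down the cork by itself.
- block_2: Higher of the two bonded stone blocks, fixed on the cork: 80 mm (x, up the slope) x 60 (y) x 24 (z, out of the cork). Origin: centre of its underside, at x = 131 mm, y = 0 of the bed; axes parallel to the bed's. Upper side at x = +40 mm; right side by the guide strip. The joint below it, down to the lower block, is 11 mm wide.
- block_3_center (a point): The loose full-size stone block, 80 x 60 x 24 mm, 0.3 kg, lying flat in the tray, lengthways, 30 mm or more clear of the tray's long walls. This point is its centre, 12 mm above its underside; x along the 80 mm, y along the 60 mm, z up. It may be laid either way round.
- spacer_center (a point): Spacer: loose aluminium bar 10 mm thick (x), 100 long (y), 44 high (z), 0.12 kg; this point is its centre. At first it stands on edge in the joint between the bonded blocks, square to the cork, its top 20 mm above theirs, right end 1 to 3 mm from the guide strip, left end some 40 mm beyond the blocks. It stands by itself against a block's side on the slope.
- tray: Perforated grey steel tray, fixed, inside 148 x 298 mm, floor 2 mm thick, walls 34 mm high. Origin: centre of its underside; x along the 148 mm width, y along the 298 mm length (its +y end is nearer the robot). The full-size block and the half block lie in it one behind the other, either one nearer; there is room for the spacer where the full-size block lay.
- half_block_center (a point): Bystander: a half block of the same stone, 42 x 60 x 24 mm, loose, lying flat in the tray. This point is its centre; x along the 42 mm.
- jar: Bystander: capped amber pill jar, 42 mm wide and 72 mm high, standing loose. Origin: centre of its underside.
- steel_pad: Bystander: square steel bench block, 62 x 62 x 20 mm, loose. Origin: centre of its underside.
Mind the look-alikes: they are no part of the job. Leave any yellow look-alike of the part that bears spacer_center alone.

How it is judged:
By the outcome, as a careful person would: the job done as asked, in the order asked, and still so for the second after the job is handed in, with the robot touching nothing.
It also fails if it takes over 67 s, if anything falls off the work surface, if the arm or the gripper's body presses on something with over 40 N, if the wrist force passes 120 N, or if a joint passes its speed limit or range.

### The arm

A 6-joint arm with a two-finger parallel gripper is mounted at the origin on a cart in front of the work surface, level with it; the furniture and walls round the work are solid. World frame = base frame: x ahead of the robot, y to its left, z up, the work surface at z = 0. Lengths are in m, angles in rad, forces in N, time in s.
With the tool pointing down it reaches from about 0.35 to 0.775 m from the base axis. Payload 7.3 kg.
Tool frame: the origin (TCP) lies at the very end of the fingers, on their centre line; the grasp point (between the pads) lies robot.tcp_to_grasp behind it (robot.tcp_to_grasp is the distance from the TCP to the grasp point, in m); z points along the fingers, y is the line along which they close (so a half turn about z gives the same grasp; the last joint's range is limited). The gripper opens to 92 mm and grips with 3 to 60 N. Pads are 19 mm wide; open, the fingers measure 130 mm over their backs; the gripper's body (75 mm by 190 mm) begins 47 mm behind the grasp point.
Start: joints at [1.093, 0.342, 1.524, -0, 1.275, -0.146], TCP at [0.171, 0.496, 0.227] pointing down, gripper open.
Joint ranges: [-2.53, 2.53], [-0.77, 2.02], [0.04, 2.7], [-1, 4.14], [0.28, 2.66], [-3.11, 3.11]. Speed limits (rad/s): [2.57, 2.57, 3.14, 3.14, 3.14, 3.14].

### API

Orientations are given as a unit quaternion [w, x, y, z].
In Python, from station import readout, vision, robot gives the robot as it stands.
- The arm moves only by the tool drive_tool, never from a script. Its argument "targets" is text: rows parted by semicolons, each of 7 numbers parted by spaces: the turn, a rotation vector about the tool's x, y, z in rad, then the shift along the tool's x, y, z in m, then the gripper's target within -1 to 1 (fully open at 1, half-way at 0, shut at -1). A call has exactly 8 rows; each row shifts and turns the commanded pose from where the row before left it, along the tool's axes as they then stand; what a row does not reach is not made up. A row lasts 1/8 s, in which the tool goes at most 62.5 mm and 10.7 degrees, less where a joint would pass 70% of its speed; a pose out of reach is approached as far as the arm can. A call with a gripper value outside its range is refused whole. The fingers move at their own pace and stop on an object; "grip_force" is the grip in N (left out, the last holds). Time passes only in rows, so rows that do not move let the fingers close, or fill a call up. It gives the time, the measured TCP pose, the force, the opening and the grip force at its end, in the units of the state.
- readout.observe(): the state, without advancing time (a new reading comes with each control period).
- vision.camera(name): name is "side" or "top"; returns (picture, depth): 400x640x3 uint8, blue, green, red; 400x640 float32, m along the optical axis (not along the pixel's ray), 0 where there is no reading.
- vision.camera_model(name): a dict with "K" (3x3 intrinsics, pixels), "R" (3x3) and "t" (3): a world point X has camera coordinates R X + t. Camera axes: x right, y down, z forward; pixel columns grow to the right and rows downward; lengths in m; the calibration is good to about 2 mm. A picture is of the moment at which its call begins. camera_model takes no time and is no camera call.
- robot.finish_job(): hands the job in; it is judged then, once.
The state is a dict: "time_s": time; "q": joint angles; "joint_velocities": joint speeds; "effort": joint torques, N m; "position": TCP position; "tcp_rot": TCP orientation; "force": force on the tool from outside, world axes, zero at the start; "moment": the same for the moment, N m; "opening": finger opening in m; "grasp_force": force on a finger pad.
Only numpy, scipy, OpenCV 4.12 (cv2) and the standard library are available. Lean on these libraries where they do the work, as an engineer would, in place of code of your own. Each camera call takes 0.05 s, during which the arm holds its last target. There are 200 camera calls.

## Working session

There is one attempt and no reset: what is moved stays moved. The work goes in short steps, Python scripts to look and compute and a tool call to move; the robot and the scene stay as the last step left them, time stands still between calls to the robot, and variables do not carry over. Pictures are saved under pics/ and viewed, at most 10 in all, crops included, and the job is handed in when it is done.

Besides the shell and the picture viewer there is one more tool, called after ">>>" as name(argument=value, ...), one argument or row to a line, values as JSON. drive_tool: Moves the arm, as the interface text tells. Its arguments: {"type":"object","properties":{"targets":{"type":"string"},"grip_force":{"type":"number"}},"required":["targets"]}

```bash
ls; mkdir -p pics; python3 - <<'E'
from station import readout, vision, robot
import cv2,numpy as np
print(readout.observe(), robot.tcp_to_grasp)
for n in("side","top"):
    im,d=vision.camera(n); cv2.imwrite(f"pics/{n}0.png",im); np.save(f"{n}0.npy",d)
    m=vision.camera_model(n); print(n,np.array(m["K"]).tolist(),np.round(m["R"],4).tolist(),np.round(m["t"],4), -np.array(m["R"]).T@m["t"], (d>0).mean())
E
```

```text
pics
{'time_s': 0.0, 'q': array([ 1.09300701e+00,  3.42719190e-01,  1.52501151e+00,  1.46983977e-05,
        1.27536677e+00, -1.46002414e-01]), 'joint_velocities': array([ 2.44323473e-04,  6.95482250e-05, -3.05134568e-04, -8.49587226e-04,
        5.12844523e-05, -1.15500876e-03]), 'effort': array([ 1.05975065e-03, -4.31243026e+01, -2.44222713e+01,  7.18846754e-02,
        5.59513725e-02, -1.32595487e-04]), 'position': array([0.17080244, 0.49602183, 0.2260487 ]), 'tcp_rot': array([-2.37578315e-04,  1.65135650e-01,  9.86270577e-01, -7.13955021e-04]), 'force': array([-0.33934647,  0.44550167,  0.01045588]), 'moment': array([ 0.01902403,  0.02886141, -0.01851449]), 'grasp_force': 0.0, 'opening': 0.09188925274591875} 0.0188
side [[380.4843893489764, 0.0, 318.26975412170043], [0.0, 380.4843893489764, 193.77109390286552], [0.0, 0.0, 1.0]] [[0.8418, -0.5394, -0.0178], [-0.3234, -0.4778, -0.8168], [0.4321, 0.6933, -0.5767]] [-0.4393  0.2253  0.9341] [ 0.03902178 -0.77697986  0.71495002] 0.99582421875
top [[440.7038339895111, 0.0, 323.59463227238444], [0.0, 440.7038339895111, 205.46047391785282], [0.0, 0.0, 1.0]] [[0.0053, -1.0, -0.0085], [-0.9937, -0.0043, -0.1121], [0.1121, 0.009, -0.9937]] [-0.0029  0.5156  1.2523] [ 0.3719973  -0.01195108  1.30217093] 0.99598046875
```

View pics/side0.png

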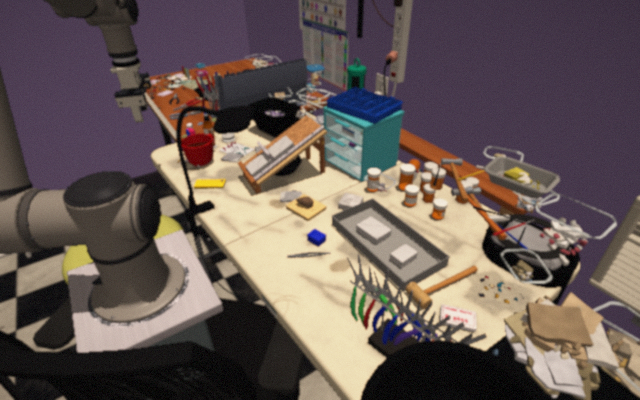

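View pics/top0.png

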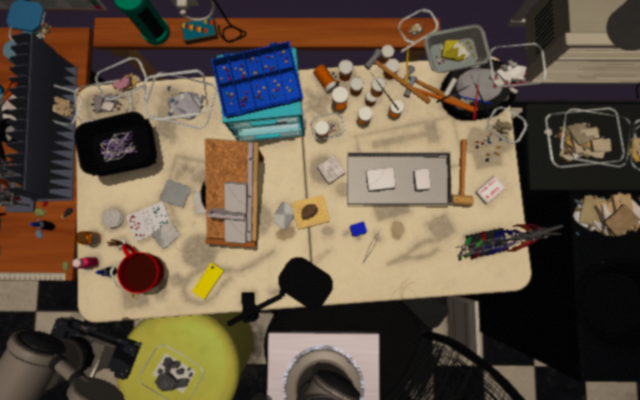

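The side view shows the easel at about (285,150) and the tray at (388,240), with the full block at (373,229) and the half block at (403,254). The top view has the easel at cols 205–258, rows 138–245, with the spacer at about (230,215). The tray is at cols 348–450, with blocks at (381,180) and (422,180). I'll zoom in on these.

```bash
python3 - <<'E'
import cv2,numpy as np
t=cv2.imread("pics/top0.png");s=cv2.imread("pics/side0.png")
def c(i,x,y,w,h):return cv2.resize(i[y:y+h,x:x+w],(400,300),interpolation=cv2.INTER_CUBIC)
# each crop 4:3
a=c(t,160,135,160,120);b=c(s,230,105,120,90);d=c(t,330,130,136,102);e=c(s,325,190,133,100)
cv2.imwrite("pics/zoom0.png",np.vstack([np.hstack([a,b]),np.hstack([d,e])]))
E
```

```text
(no output)
```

View pics/zoom0.png

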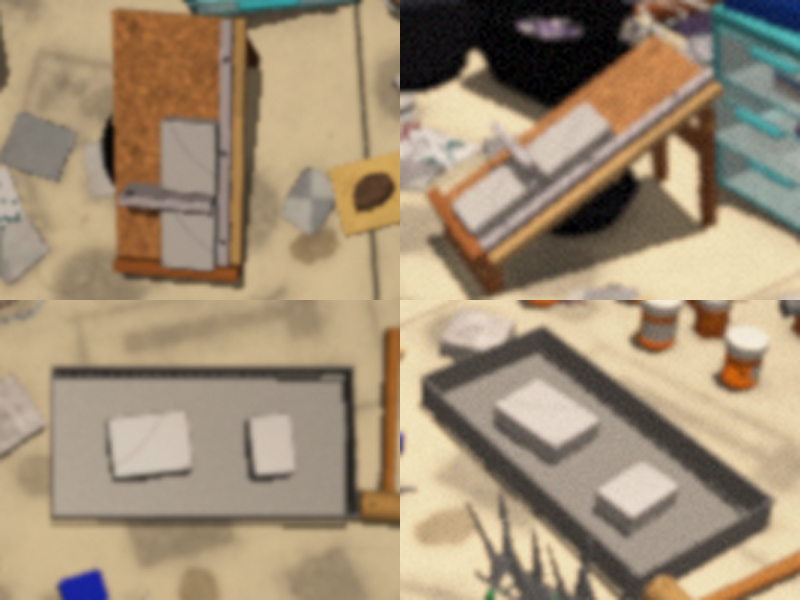

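```bash
cat > h.py <<'E'
import cv2,numpy as np
from scipy.spatial.transform import Rotation as Ro
from station import vision,readout,robot
def cloud(n,im=None,d=None):
    if im is None: im,d=vision.camera(n)
    m=vision.camera_model(n);K=np.array(m["K"]);R=np.array(m["R"]);t=np.array(m["t"])
    v,u=np.mgrid[:400,:640]
    P=np.stack([(u-K[0,2])/K[0,0]*d,(v-K[1,2])/K[1,1]*d,d],-1)
    return im,(P-t)@R   # R^T(Xc-t)
def plane(P):
    for _ in range(6):
        c=P.mean(0);n=np.linalg.svd(P-c,full_matrices=False)[2][2];n*=np.sign(n[2])
        r=(P-c)@n;P=P[abs(r)<max(2.0*r.std(),.001)]
    return c,n,r.std()
E
python3 - <<'E'
from h import *
for n,(x0,y0,x1,y1),tr in (("top",(200,135,262,250),(340,145,460,212)),("side",(235,110,335,200),(325,195,455,290))):
    im=cv2.imread(f"pics/{n}0.png");_,P=cloud(n,im,np.load(f"{n}0.npy"))
    hsv=cv2.cvtColor(im,cv2.COLOR_BGR2HSV).astype(int)
    roi=np.zeros(im.shape[:2],bool);roi[y0:y1,x0:x1]=1
    cork=roi&(hsv[...,0]<18)&(hsv[...,1]>95)&(hsv[...,2]>110)
    cork=cv2.erode(cork.astype(np.uint8),np.ones((3,3)))>0
    c,nn,s=plane(P[cork]);yaw=np.arctan2(-nn[1],-nn[0])
    print(n,"cork n",cork.sum(),c.round(4),nn.round(4),"slope",np.degrees(np.arccos(nn[2])),"yaw",np.degrees(yaw),s)
    h=(P-c)@nn
    gray=roi&(hsv[...,1]<80)&(hsv[...,2]>90)
    print(" heights gray hist",np.histogram(h[gray],bins=np.arange(-.004,.056,.004))[0])
    ex=np.array([np.cos(yaw),np.sin(yaw),0]);ex-=nn*(ex@nn);ex/=np.linalg.norm(ex);ey=np.cross(nn,ex)
    for nm,lo,hi in (("strip",.004,.012),("blocks",.019,.028),("spacer",.036,.050)):
        m=gray&(h>lo)&(h<hi);Q=(P[m]-c)@np.array([ex,ey]).T
        if nm=="strip":Q=Q[(Q[:,1]<np.percentile(Q[:,1],60))]
        print(" ",nm,m.sum(),cv2.minAreaRect(Q.astype(np.float32)*1000),"pct",(np.percentile(Q,[1,50,99],axis=0)*1000).round(1).tolist(), "z",np.median(h[m]))
    # tray
    x0,y0,x1,y1=tr
    roi=np.zeros(im.shape[:2],bool);roi[y0:y1,x0:x1]=1
    z=P[...,2]
    print(" z hist",np.histogram(z[roi],bins=np.arange(-.004,.044,.003))[0])
    k,l,st,ce=cv2.connectedComponentsWithStats((roi&(hsv[...,1]<50)&(hsv[...,2]>165)&(z>.018)&(z<.034)).astype(np.uint8))
    for i in range(1,k):
        if st[i,4]>40:
            Q=P[l==i];print("  blk",st[i].tolist(),cv2.minAreaRect(Q[:,:2].astype(np.float32)*1000),np.median(Q[:,2]))
    W=roi&(z>.029)&(z<.04)&(hsv[...,2]<110);Q=P[W]
    print("  wall",W.sum(),cv2.minAreaRect(Q[:,:2].astype(np.float32)*1000))
E
```

```text
top cork n 2776 [0.5795 0.2746 0.1331] [0.1207 0.9549 0.2712] slope 74.26569306494834 yaw -97.20232432542447 0.02564347756947464
 heights gray hist [22 26 22 20 22 31 23 37 46 43 29 23 16 17]
  strip 42 ((-84.921875, -138.86691284179688), (165.3656768798828, 32.925331115722656), 35.644195556640625) pct [[-143.6, -199.0], [-67.5, -106.9], [-9.3, -98.3]] z 0.0077766706931574215
  blocks 65 ((-82.59664154052734, -27.3917236328125), (348.3111267089844, 135.47865295410156), 89.47748565673828) pct [[-150.5, -200.7], [-145.4, -168.3], [-17.2, 147.1]] z 0.024515511754137142
  spacer 73 ((-131.69639587402344, 5.198699951171875), (278.6982421875, 43.96717834472656), 89.52350616455078) pct [[-154.4, -129.8], [-141.5, -81.5], [-111.8, 144.2]] z 0.04094528366144189
 z hist [1265 2622 1727  406   74   56   93  118  234  386  356  143  112  132
   56]
  blk [367, 168, 29, 22, 515] ((597.593505859375, -168.081298828125), (58.758766174316406, 79.44702911376953), 5.862324237823486) 0.02554455008325716
  blk [415, 169, 16, 20, 265] ((597.189208984375, -289.3093566894531), (58.13587951660156, 41.4740982
[... 907 characters left out ...]
1], [-111.2, 57.9]] z 0.04398176737892105
 z hist [1259 5213 1227  268  256  311  333  454  393  659  510  245  234  190
   23]
  blk [339, 195, 24, 11, 188] ((626.0233764648438, -24.482040405273438), (60.168888092041016, 62.77565002441406), 31.614360809326172) 0.020066193012853673
  blk [357, 216, 35, 23, 414] ((597.9617919921875, -167.90135192871094), (60.665321350097656, 81.23944091796875), 6.439208984375) 0.0255458166014687
  blk [390, 244, 28, 18, 280] ((597.7681274414062, -288.9800720214844), (59.88123321533203, 43.59699630737305), 4.6069135665893555) 0.025539686188059574
  wall 170 ((643.1317138671875, -218.28103637695312), (243.30113220214844, 305.6919250488281), 0.07636784762144089)
```

```bash
python3 - <<'E'
from h import *
C={n:cloud(n,cv2.imread(f"pics/{n}0.png"),np.load(f"{n}0.npy")) for n in("top","side")}
c=np.array([.6005,.2492,.1328]);nn=np.array([-.4389,.017,.8984])
for n in ("side","top"):
    im,P=C[n];hsv=cv2.cvtColor(im,cv2.COLOR_BGR2HSV).astype(int)
    near=(np.linalg.norm(P-c,axis=-1)<.26)
    h0=(P-c)@nn
    cork=near&(abs(h0)<.005)&(hsv[...,0]<18)&(hsv[...,1]>95)
    cork=cv2.erode(cork.astype(np.uint8),np.ones((3,3)))>0
    c1,n1,s=plane(P[cork]);print(n,cork.sum(),c1.round(4),n1.round(4),"slope",np.degrees(np.arccos(n1[2])),"yaw",np.degrees(np.arctan2(-n1[1],-n1[0])),s)
    yaw=np.radians(-2.3)
    a=np.radians(26);ex=np.array([np.cos(a)*np.cos(yaw),np.cos(a)*np.sin(yaw),np.sin(a)]);ey=np.array([-np.sin(yaw),np.cos(yaw),0]);ez=np.cross(ex,ey)
    B=(P-c1)@np.array([ex,ey,ez]).T*1000
    g=near&(hsv[...,1]<85)&(hsv[...,2]>90)
    for nm,lo,hi in (("strip",5,11.5),("blocks",21,27),("spacer",38,48)):
        m=g&(B[...,2]>lo)&(B[...,2]<hi)&(abs(B[...,1])<110)&(B[...,0]>-230)
        if nm=="strip": m&=B[...,1]<-40
        m=m.astype(np.uint8);k,l,st,_=cv2.connectedComponentsWithStats(m)
        if nm!="blocks" : Q=B[m>0]
        else: Q=B[m>0]
        v=cv2.fitLine(Q[:,:2].astype(np.float32),cv2.DIST_HUBER,0,.01,.01).ravel()
        print(" ",nm,m.sum(),"line ang",np.degrees(np.arctan2(v[1],v[0])),"pct",np.percentile(Q,[1,5,50,95,99],axis=0).round(1).tolist())
        if nm=="blocks":
            for x0 in (-160,-130,-90,-60):
                q=Q[abs(Q[:,0]-x0)<12,1];print("   x",x0,q.min().round(1),q.max().round(1))
E
```

```text
side 478 [0.6061 0.2545 0.1355] [-0.4403  0.0232  0.8976] slope 26.161126664981406 yaw -3.0182482714123573 0.0012748262985021192
  strip 290 line ang -2.5368094 pct [[-205.4, -68.6, 5.2], [-197.3, -65.6, 5.8], [-80.1, -57.0, 8.8], [55.9, -45.1, 11.2], [67.8, -43.5, 11.3]]
  blocks 510 line ang -0.2047518 pct [[-206.5, -50.3, 21.2], [-200.1, -47.7, 21.7], [-128.8, -20.8, 24.3], [-46.8, 8.4, 26.4], [-40.4, 12.2, 26.8]]
   x -160 -48.7 16.1
   x -130 -46.8 20.4
   x -90 -51.2 12.0
   x -60 -50.4 11.0
  spacer 59 line ang 87.57504 pct [[-129.0, -48.4, 39.9], [-127.4, -47.6, 41.1], [-122.6, -1.6, 43.9], [-117.6, 48.6, 46.6], [-117.3, 52.3, 47.3]]
top 1703 [0.575  0.2688 0.1211] [-0.4406  0.0204  0.8975] slope 26.172829963591617 yaw -2.657009220452005 0.0016702305639951381
  strip 381 line ang -2.0790167 pct [[-170.0, -78.2, 5.1], [-157.9, -77.2, 5.7], [-33.0, -68.9, 8.8], [91.7, -60.3, 11.1], [103.4, -57.1, 11.4]]
  blocks 905 line ang -0.706456 pct [[-171.6, -60.5, 21.1], [-165.4, -57.6, 21.6], [-79.9, -29.8, 24.5], [-9.5, -3.3, 26.6], [-3.9, 2.1, 26.9]]
   x -160 -57.6 -0.2
   x -130 -58.2 -1.6
   x -90 -61.0 34.6
   x -60 -61.6 -2.0
  spacer 153 line ang 88.59833 pct [[-95.4, -58.9, 38.1], [-94.1, -56.9, 38.9], [-87.3, -11.5, 43.9], [-83.2, 33.4, 47.3], [-82.2, 37.5, 47.9]]
```

```bash
cat >> h.py <<'E'
def bedR(yawdeg,a=26.0):
    y=np.radians(yawdeg);a=np.radians(a)
    ex=np.array([np.cos(a)*np.cos(y),np.cos(a)*np.sin(y),np.sin(a)]);ey=np.array([-np.sin(y),np.cos(y),0])
    return np.array([ex,ey,np.cross(ex,ey)])
def cast(n,uv,p0,nn):
    m=vision.camera_model(n);K=np.array(m["K"]);R=np.array(m["R"]);o=-R.T@np.array(m["t"])
    uv=np.atleast_2d(uv).astype(float)
    r=np.c_[(uv[:,0]-K[0,2])/K[0,0],(uv[:,1]-K[1,2])/K[1,1],np.ones(len(uv))]@R
    return o+r*(((p0-o)@nn)/(r@nn))[:,None]
E
python3 - <<'E'
from h import *
cs={"side":np.array([.6061,.2545,.1355]),"top":np.array([.575,.2688,.1211])}
Rb=bedR(-4.0)
# common reference: point projected
ref=np.array([.5,.25,.08])
for n in ("top","side"):
    im,P=cloud(n,cv2.imread(f"pics/{n}0.png"),np.load(f"{n}0.npy"))
    hsv=cv2.cvtColor(im,cv2.COLOR_BGR2HSV).astype(int)
    c=cs[n];nn=Rb[2];off=(c-ref)@nn;p0=ref+nn*off
    print(n,"cork offset from ref mm",off*1000)
    h=(P-c)@nn
    g=(np.linalg.norm(P-c,axis=-1)<.26)&(hsv[...,1]<85)&(hsv[...,2]>90)
    B=(P-p0)@Rb.T*1000
    def fit(pts,z,lab,axis):
        X=(cast(n,pts,p0+nn*z,nn)-p0)@Rb.T*1000
        a,b=(X[:,0],X[:,1]) if axis=="x" else (X[:,1],X[:,0])
        k=np.ones(len(a),bool)
        for _ in range(5):
            s,i=np.polyfit(a[k],b[k],1);r=b-s*a-i;k=abs(r)<max(1.8*r[k].std(),.8)
        print("  ",lab,len(a),k.sum(),"ang",np.degrees(np.arctan(s)).round(2),"at mid",a[k].mean().round(1),(s*a[k].mean()+i).round(1),"sd",r[k].std().round(2))
    for lab,lo,hi,z in (("blocks",.019,.029,.024),("strip",.004,.0125,.008),("spacer",.036,.050,.044)):
        m=(g&(h>lo)&(h<hi)).astype(np.uint8)
        m=m&(abs(B[...,1])<100)
        if lab=="strip":m=m&(B[...,1]<-25)
        if lab=="blocks":m=m&(B[...,1]<35)
        m=cv2.morphologyEx(m.astype(np.uint8),cv2.MORPH_OPEN,np.ones((2,2)))
        k,l,st,_=cv2.connectedComponentsWithStats(m)
        for j in range(1,k):
            if st[j,4]<50:continue
            M=l==j;v,u=np.nonzero(M);print("  comp",lab,st[j].tolist(),"bed x,y pct",np.percentile(B[M][:,:2],[0.5,50,99.5],axis=0).round(1).tolist())
            rows=[r for r in np.unique(v)][2:-2];cols=[q for q in np.unique(u)][2:-2]
            L=[(u[v==r].min()-.5,r) for r in rows];Rr=[(u[v==r].max()+.5,r) for r in rows]
            T=[(q,v[u==q].min()-.5) for q in cols];Bo=[(q,v[u==q].max()+.5) for q in cols]
            if n=="top":
                if lab!="spacer":fit(L,z,lab+" left",'x');fit(Rr,z,lab+" right",'x')
                if lab!="strip":fit(T,z,lab+" up",'y');fit(Bo,z,lab+" low",'y')
            else:
                fit(T,z,lab+" T",'x' if lab!="spacer" else 'y');fit(Bo,z,lab+" B",'x' if lab!="spacer" else 'y')
E
```

```text
top cork offset from ref mm 4.71757748715316
  comp blocks [223, 184, 25, 31, 625] bed x,y pct [[-1.3, -270.2], [38.8, -13.1], [437.4, 17.8]]
   blocks left 27 26 ang -0.93 at mid 38.1 16.8 sd 1.34
   blocks right 27 18 ang -2.57 at mid 38.5 -42.7 sd 0.45
   blocks up 21 19 ang 1.86 at mid -11.8 79.8 sd 0.83
   blocks low 21 16 ang -0.14 at mid -11.3 -4.4 sd 0.54
  comp blocks [225, 220, 22, 24, 482] bed x,y pct [[-94.3, -38.8], [-55.5, -12.6], [-20.2, 16.8]]
   blocks left 20 17 ang -0.63 at mid -63.4 16.7 sd 0.0
   blocks right 20 20 ang 0.29 at mid -54.1 -42.0 sd 0.0
   blocks up 18 18 ang -1.03 at mid -11.4 -21.3 sd 0.85
   blocks low 18 13 ang 0.09 at mid -9.5 -91.2 sd 0.5
  comp strip [247, 144, 7, 98, 423] bed x,y pct [[-88.0, -54.3], [50.5, -48.5], [188.9, -39.9]]
   strip left 94 70 ang -0.61 at mid 54.3 -41.9 sd 0.68
   strip right 94 74 ang -0.48 at mid 49.0 -55.2 sd 0.76
  comp spacer [209, 213, 37, 8, 162] bed x,y pct [[-30.4, -38.0], [-6.3, 4.3], [1.0, 66.7]]
   spacer up 33 26 ang -0.44 at mid 2.1 0.4 sd 0.8
   spacer low 33 33 ang 0.57 at mid 7.1 -12.6 sd 0.88
side cork offset from ref mm 3.6227963031499426
  comp blocks [247, 137, 47, 38, 550] bed x,y pct [[-86.5, -42.1], [-8.3, -22.5], [80.6, 12.9]]
   blocks T 43 35 ang -0.32 at mid 3.1 11.4 sd 1.38
   blocks B 43 36 ang 0.01 at mid -7.7 -52.7 sd 2.16
  comp strip [255, 127, 70, 54, 312] bed x,y pct [[-86.2, -502.0], [38.0, -50.6], [190.8, -37.3]]
   strip T 66 45 ang -2.24 at mid 64.8 -44.8 sd 1.39
   strip B 66 51 ang -0.27 at mid 39.9 -63.5 sd 1.54
  comp spacer [259, 142, 13, 15, 59] bed x,y pct [[-8.7, -40.8], [-3.5, -2.2], [5.4, 68.7]]
   spacer T 9 9 ang 1.22 at mid 5.3 1.7 sd 0.53
   spacer B 9 7 ang 0.74 at mid -16.5 -9.3 sd 0.36
```

```bash
cat >> h.py <<'E'
# bed pose in world
RB=bedR(-4.5)
_r=bedR(-4.0)
OB=np.array([.5,.25,.08])+_r.T@(np.array([-91.2,-11.6,4.2])/1000)
def bed(x,y,z): return OB+RB.T@(np.array([x,y,z])/1000)
def toolR(yaxis,zaxis):
    z=np.array(zaxis)/np.linalg.norm(zaxis);y=np.array(yaxis)-z*(np.array(yaxis)@z);y/=np.linalg.norm(y)
    return np.c_[np.cross(y,z),y,z]
R_SP=toolR(RB[0],-RB[2])      # closing along bed x
R_BL=toolR(RB[1],-RB[2])      # closing along bed y
def cur():
    s=readout.observe();q=s["tcp_rot"];return s,Ro.from_quat([q[1],q[2],q[3],q[0]]).as_matrix(),np.array(s["position"])
def plan(wps,R=None,p=None):
    """wps: list of (R or None,p,nrows,grip)"""
    if R is None: _,R,p=cur()
    rows=[]
    for Rt,pt,n,g in wps:
        Rt=R if Rt is None else Rt
        w=Ro.from_matrix(R.T@Rt).as_rotvec()/n;d=(np.array(pt)-p)/n
        for i in range(n):
            Ri=R@Ro.from_rotvec(w*i).as_matrix();rows.append(np.r_[w,Ri.T@d,g])
        R,p=Rt,np.array(pt)
    while len(rows)%8: rows.append(np.r_[np.zeros(6),rows[-1][6]])
    for k in range(0,len(rows),8):
        print("; ".join(" ".join(f"{v:.4g}" if abs(v)>=5e-5 else "0" for v in np.round(r,4)) for r in rows[k:k+8]))
def st():
    s,R,p=cur();b=RB@(p-OB)*1000
    print("t",round(s["time_s"],2),"p",p.round(4),"bed",b.round(1),"F",np.round(s["force"],1),"open",round(s["opening"]*1000,1),"gf",round(s["grasp_force"],1),"q",np.round(s["q"],2),
      "tilt_sp",np.degrees(Ro.from_matrix(R_SP.T@R).as_rotvec()).round(1),"tilt_bl",np.degrees(Ro.from_matrix(R_BL.T@R).as_rotvec()).round(1))
E
python3 - <<'E'
from h import *
im,P=cloud("top",cv2.imread("pics/top0.png"),np.load("top0.npy"))
for u,v in((305,283),(318,275),(240,315),(250,300),(140,270),(322,130),(331,168),(175,192),(265,105),(299,213)):print((u,v),P[v,u].round(3))
print("OB",OB,"joint",bed(85.5,50,8))
plan([(R_SP,bed(86,50,95),8,0.3)])
plan([(R_SP,bed(86,50,8),8,0.3)],R_SP,bed(86,50,95))
E
```

```text
(305, 283) [0.313 0.035 0.351]
(318, 275) [0.33  0.008 0.355]
(240, 315) [0.244 0.174 0.344]
(250, 300) [0.243 0.21  0.016]
(140, 270) [0.328 0.514 0.057]
(322, 130) [0.729 0.005 0.069]
(331, 168) [ 0.628 -0.022  0.023]
(175, 192) [0.556 0.442 0.008]
(265, 105) [0.745 0.146 0.235]
(299, 213) [0.495 0.072 0.014]
OB [0.41558381 0.24427463 0.04379549] joint [0.4926206  0.28836631 0.08846657]
-0.0484 -0.0372 0.1617 -0.0419 -0.0126 0.0074 0.3; -0.0484 -0.0372 0.1617 -0.0431 -0.0061 0.0085 0.3; -0.0484 -0.0372 0.1617 -0.0433 0.0005 0.01 0.3; -0.0484 -0.0372 0.1617 -0.0423 0.0069 0.0118 0.3; -0.0484 -0.0372 0.1617 -0.0402 0.0129 0.0138 0.3; -0.0484 -0.0372 0.1617 -0.0371 0.0185 0.016 0.3; -0.0484 -0.0372 0.1617 -0.0331 0.0233 0.0183 0.3; -0.0484 -0.0372 0.1617 -0.0282 0.0273 0.0207 0.3
0 0 0 0 0 0.0109 0.3; 0 0 0 0 0 0.0109 0.3; 0 0 0 0 0 0.0109 0.3; 0 0 0 0 0 0.0109 0.3; 0 0 0 0 0 0.0109 0.3; 0 0 0 0 0 0.0109 0.3; 0 0 0 0 0 0.0109 0.3; 0 0 0 0 0 0.0109 0.3
```

>>> drive_tool(
  targets="-0.0484 -0.0372 0.1617 -0.042 -0.0126 0.0074 0; -0.0484 -0.0372 0.1617 -0.043 -0.006 0.0085 0; -0.0484 -0.0372 0.1617 -0.0433 0.0005 0.01 0; -0.0484 -0.0372 0.1617 -0.0423 0.007 0.0118 0; -0.0484 -0.0372 0.1617 -0.04 0.013 0.0138 0; -0.0484 -0.0372 0.1617 -0.037 0.0185 0.016 0; -0.0484 -0.0372 0.1617 -0.033 0.0233 0.0183 0; -0.0484 -0.0372 0.1617 -0.028 0.0273 0.0207 0",
  grip_force=25,
)

```text
time_s: 1.1
position: [0.4561, 0.2914, 0.1671]
tcp_rot: [0.165, 0.717, 0.659, 0.154]
force: [-0.1, 0.8, 0.3]
opening: 0.0458
grasp_force: 0.0
```

```bash
python3 - <<'E'
from h import *
st()
plan([(R_SP,bed(86,50,50),4,0),(R_SP,bed(86,50,9),4,0)])
im,P=cloud("side");cv2.imwrite("pics/s1.png",im)
im2,P=cloud("top");cv2.imwrite("pics/t1.png",im2)
c=lambda i,x,y,w,h:cv2.resize(i[y:y+h,x:x+w],(400,300),interpolation=cv2.INTER_CUBIC)
cv2.imwrite("pics/v1.png",np.hstack([c(im2,160,135,160,120),c(im,210,60,160,120)]))
E
```

```text
t 1.1 p [0.4561 0.2914 0.1671] bed [87.  50.2 94.8] F [-0.1  0.8  0.3] open 45.8 gf 0.0 q [ 0.59  0.29  1.89 -0.47  0.65  1.  ] tilt_sp [-0.1  0.   0.3] tilt_bl [-0.1 -0.1 90.3]
0.0004 -0.0001 -0.0014 -0.0001 -0.0003 0.0112 0; 0.0004 -0.0001 -0.0014 -0.0001 -0.0003 0.0112 0; 0.0004 -0.0001 -0.0014 -0.0001 -0.0003 0.0112 0; 0.0004 -0.0001 -0.0014 -0.0001 -0.0003 0.0112 0; 0 0 0 0 0 0.0102 0; 0 0 0 0 0 0.0102 0; 0 0 0 0 0 0.0102 0; 0 0 0 0 0 0.0102 0
```

View pics/v1.png

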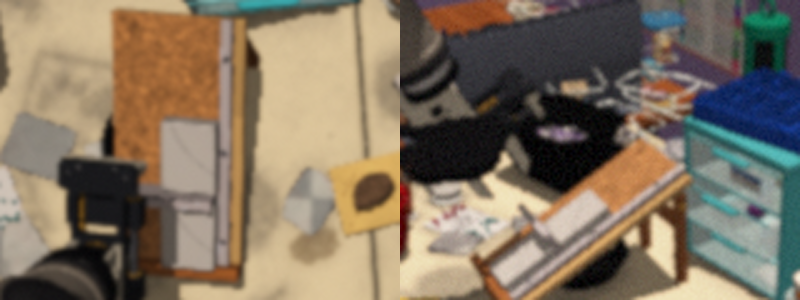

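The top crop shows the gripper at (100,200) above the spacer's left end, in line with it. The side crop agrees, with the fingertips at (475,190), so I'll descend.

>>> drive_tool(
  targets="0 0 -0.005 0 -0.001 0.015 0; 0 0 0 0 0 0.015 0; 0 0 0 0 0 0.015 0; 0 0 0 0 0 0.015 0; 0 0 0 0 0 0.01 0; 0 0 0 0 0 0.01 0; 0 0 0 0 0 0.005 0; 0 0 0 0 0 0 0",
)

```text
time_s: 2.2
position: [0.4917, 0.2897, 0.0905]
tcp_rot: [0.165, 0.714, 0.663, 0.153]
force: [0.5, 0.8, 0.2]
opening: 0.0454
grasp_force: 0.0
```

>>> drive_tool(
  targets="0 0 0 0 0 0 -0.5; 0 0 0 0 0 0 -1; 0 0 0 0 0 0 -1; 0 0 0 0 0 0 -1; 0 0 0 0 0 0 -1; 0 0 0 0 0 0 -1; 0 0 0 0 0 0 -1; 0 0 0 0 0 0 -1",
  grip_force=25,
)

```text
time_s: 3.2
position: [0.4921, 0.29, 0.0911]
tcp_rot: [0.165, 0.714, 0.663, 0.154]
force: [3.5, -0.6, 1.8]
opening: 0.0098
grasp_force: 25.0
```

```bash
python3 - <<'E'
from h import *
st()
E
```

```text
t 3.2 p [0.4921 0.29   0.0911] bed [86.1 51.6 10.7] F [ 3.5 -0.6  1.8] open 9.8 gf 25.0 q [ 0.54  0.45  1.9  -0.59  0.47  1.1 ] tilt_sp [-0.1  0.1 -0.3] tilt_bl [-0.2  0.  89.7]
```

>>> drive_tool(
  targets="0 0 0 0 0 -0.008 -1; 0 0 0 0 0 -0.014 -1; 0 0 0 0 0 -0.02 -1; 0 0 0 0 0 -0.018 -1; 0 0 0.005 0.002 0.02 0 -1; 0 0 0 0 0.03 0 -1; 0 0 0 0 0.03 0 -1; 0 0 0 0 0.0135 0 -1",
)

```text
time_s: 4.2
position: [0.5497, 0.2869, 0.1855]
tcp_rot: [0.165, 0.716, 0.661, 0.153]
force: [-1.0, -0.1, -1.3]
opening: 0.0101
grasp_force: 25.0
```

```bash
python3 - <<'E'
from h import *
st()
im,P=cloud("side");im2,P2=cloud("top");np.savez("c2.npz",a=im,b=P,c=im2,d=P2)
c=lambda i,x,y,w,h:cv2.resize(i[y:y+h,x:x+w],(400,300),interpolation=cv2.INTER_CUBIC)
cv2.imwrite("pics/v2.png",np.hstack([c(im2,180,135,120,90),c(im,230,85,120,90)]))
E
```

```text
t 4.2 p [0.5497 0.2869 0.1855] bed [179.3  53.1  70.2] F [-1.  -0.1 -1.3] open 10.1 gf 25.0 q [ 0.48  0.38  1.68 -0.36  0.72  0.78] tilt_sp [0.  0.1 0.1] tilt_bl [-0.   0.1 90.1]
```

View pics/v2.png

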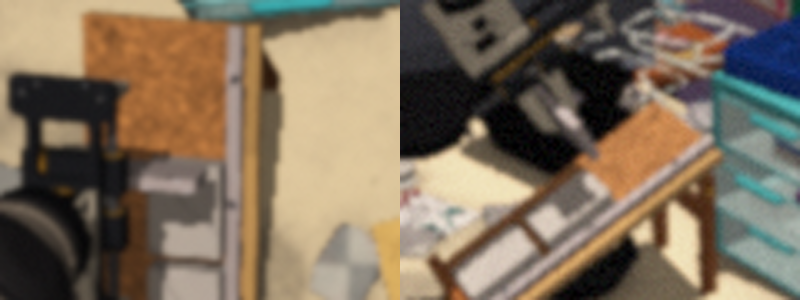

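The spacer is held clear of the slope, at about (170,180) in the top crop and (570,130) in the side crop, and the joint is empty. Next I'll lower it just above block_2's upper side and slide it down into contact.

>>> drive_tool(
  targets="0 0 0 0 0 0.018 -1; 0 0 0 0 0 0.02 -1; 0 0 0 0 0 0.013 -1; 0 0 0 0 0 0.005 -1; 0 0 0 0 0 0.003 -1; 0 0 0 0 -0.001 0 -1; 0 0 0 0 -0.0005 0 -1; 0 0 0 0 0 0 -1",
)

```text
time_s: 5.3
position: [0.5738, 0.2855, 0.1325]
tcp_rot: [0.165, 0.715, 0.661, 0.154]
force: [-0.5, -0.1, -1.3]
opening: 0.0096
grasp_force: 25.0
```

```bash
python3 - <<'E'
from h import *
st()
E
```

```text
t 5.3 p [0.5738 0.2855 0.1325] bed [177.7  53.6  12. ] F [-0.5 -0.1 -1.3] open 9.6 gf 25.0 q [ 0.45  0.48  1.69 -0.4   0.61  0.82] tilt_sp [-0.1  0.1  0. ] tilt_bl [-0.1  0.  90. ]
```

>>> drive_tool(
  targets="0 0 0 0 -0.0005 0 -1; 0 0 0 0 -0.0005 0 -1; 0 0 0 0 -0.0003 0 -1; 0 0 0 0 0 0.0005 -1; 0 0 0 0 0 0.0005 -1; 0 0 0 0 0 0.0003 -1; 0 0 0 0 0 0 -1; 0 0 0 0 0 0 -1",
)

```text
time_s: 6.3
position: [0.5738, 0.2857, 0.1311]
tcp_rot: [0.165, 0.715, 0.661, 0.154]
force: [3.3, 0.2, 5.5]
opening: 0.0099
grasp_force: 25.0
```

```bash
python3 - <<'E'
from h import *
st()
E
```

```text
t 6.3 p [0.5738 0.2857 0.1311] bed [177.1  53.8  10.7] F [3.3 0.2 5.5] open 9.9 gf 25.0 q [ 0.45  0.48  1.7  -0.4   0.6   0.82] tilt_sp [-0.1  0.1  0. ] tilt_bl [-0.2  0.  90. ]
```

>>> drive_tool(
  targets="0 0 0 0 0 0 -0.7; 0 0 0 0 0 0 -0.5; 0 0 0 0 0 0 -0.3; 0 0 0 0 0 0 -0.1; 0 0 0 0 0 -0.005 0; 0 0 0 0 0 -0.012 0; 0 0 0 0 0 -0.02 0; 0 0 0 0 0 -0.03 0",
)

```text
time_s: 7.3
position: [0.5431, 0.2876, 0.1917]
tcp_rot: [0.165, 0.716, 0.661, 0.153]
force: [-0.7, 0.1, -0.4]
opening: 0.0457
grasp_force: 0.0
```

```bash
cat >> h.py <<'E'
a6=np.radians(6.1);R_T=toolR([np.cos(a6),np.sin(a6),0],[0,0,-1])
R_T0=toolR([1,0,0],[0,0,-1])
E
python3 - <<'E'
from h import *
st()
plan([(None,bed(165,45,130),1,.6),(R_T,(.598,0.03,.25),5,1),(R_T,(.598,-.168,.16),4,1),(R_T,(.598,-.168,.05),4,1),(R_T,(.598,-.168,.0135),2,1)])
im,P=cloud("side");im2,P2=cloud("top")
c=lambda i,x,y,w,h:cv2.resize(i[y:y+h,x:x+w],(400,300),interpolation=cv2.INTER_CUBIC)
cv2.imwrite("pics/v3.png",np.hstack([c(im2,180,135,120,90),c(im,230,85,120,90)]))
E
```

```text
t 7.3 p [0.5431 0.2876 0.1917] bed [176.   53.2  78.7] F [-0.7  0.1 -0.4] open 45.7 gf 0.0 q [ 0.48  0.37  1.69 -0.36  0.73  0.79] tilt_sp [-0.   0.1  0. ] tilt_bl [-0.1  0.1 90. ]
0 0 0 -0.0081 -0.011 -0.0513 0.6; 0.0906 0.0081 -0.0364 -0.0489 0.0208 0.0063 1; 0.0906 0.0081 -0.0364 -0.0496 0.0195 0.0041 1; 0.0906 0.0081 -0.0364 -0.0503 0.0179 0.002 1; 0.0906 0.0081 -0.0364 -0.051 0.0162 0 1; 0.0906 0.0081 -0.0364 -0.0515 0.0142 -0.0018 1; 0 0 0 -0.0492 -0.0053 0.0225 1; 0 0 0 -0.0492 -0.0053 0.0225 1
0 0 0 -0.0492 -0.0053 0.0225 1; 0 0 0 -0.0492 -0.0053 0.0225 1; 0 0 0 0 0 0.0275 1; 0 0 0 0 0 0.0275 1; 0 0 0 0 0 0.0275 1; 0 0 0 0 0 0.0275 1; 0 0 0 0 0 0.0183 1; 0 0 0 0 0 0.0183 1
```

View pics/v3.png

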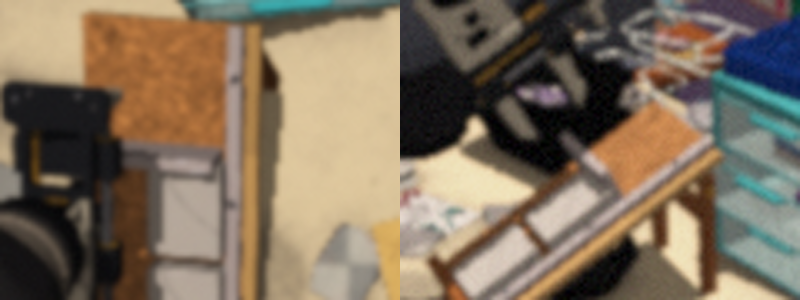

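The spacer stands on edge against block_2's upper side, seen at (185,160) in the top crop and (590,155) in the side crop. Next is the transit to the tray.

>>> drive_tool(
  targets="0 0 0 -0.0081 -0.011 -0.0513 0.6; 0.0906 0.0081 -0.0364 -0.0489 0.0208 0.0063 1; 0.0906 0.0081 -0.0364 -0.0496 0.0195 0.0041 1; 0.0906 0.0081 -0.0364 -0.0503 0.0179 0.002 1; 0.0906 0.0081 -0.0364 -0.051 0.0162 0 1; 0.0906 0.0081 -0.0364 -0.0515 0.0142 -0.0018 1; 0 0 0 -0.0492 -0.0053 0.0225 1; 0 0 0 -0.0492 -0.0053 0.0225 1",
)

```text
time_s: 8.4
position: [0.5985, -0.07, 0.203]
tcp_rot: [0.001, 0.669, 0.743, 0.001]
force: [1.4, 0.3, 1.2]
opening: 0.0917
grasp_force: 0.0
```

```bash
python3 - <<'E'
from h import *
st()
plan([(R_T,(.598,-.168,.16),3,1),(R_T,(.598,-.168,.06),3,1),(R_T,(.598,-.168,.025),2,1)])
# spacer and strip measure with arm away (2nd measurement of bed)
im,P=cloud("top");np.savez("c3.npz",im=im,P=P)
im,P=cloud("side");np.savez("c3s.npz",im=im,P=P)
E
```

```text
t 8.4 p [ 0.5985 -0.07    0.203 ] bed [ 255.9 -298.9   52.4] F [1.4 0.3 1.2] open 91.7 gf 0.0 q [-0.24  0.5   1.34  0.    1.3  -0.35] tilt_sp [ 25.8   2.4 -10.4] tilt_bl [17.9 21.6 78. ]
0.0006 0.0001 -0.0002 -0.0325 -0.0036 0.0144 1; 0.0006 0.0001 -0.0002 -0.0325 -0.0036 0.0143 1; 0.0006 0.0001 -0.0002 -0.0325 -0.0036 0.0143 1; 0 0 0 0 0 0.0333 1; 0 0 0 0 0 0.0333 1; 0 0 0 0 0 0.0333 1; 0 0 0 0 0 0.0175 1; 0 0 0 0 0 0.0175 1
```

>>> drive_tool(
  targets="0 0 0 -0.0325 -0.0036 0.0144 1; 0 0 0 -0.0325 -0.0036 0.0143 1; 0 0 0 -0.0325 -0.0036 0.0143 1; 0 0 0 0 0 0.035 1; 0 0 0 0 0 0.035 1; 0 0 0 0 0 0.035 1; 0 0 0 0 0 0.02 1; 0 0 0 0 0 0.01 1",
)

```text
time_s: 9.5
position: [0.5978, -0.1655, 0.0249]
tcp_rot: [-0.0, 0.669, 0.744, 0.0]
force: [1.3, -0.1, -0.1]
opening: 0.0917
grasp_force: 0.0
```

```bash
python3 - <<'E'
from h import *
st()
im,P=cloud("top");i2,P2=cloud("side")
c=lambda i,x,y,w,h:cv2.resize(i[y:y+h,x:x+w],(400,300),interpolation=cv2.INTER_CUBIC)
d=np.load("c3.npz")
cv2.imwrite("pics/v4.png",np.vstack([np.hstack([c(d["im"],180,135,120,90),c(np.load("c3s.npz")["im"],240,100,100,75)]),np.hstack([c(im,340,140,120,90),c(i2,330,170,132,99)])]))
E
```

```text
t 9.5 p [ 0.5978 -0.1655  0.0249] bed [ 183.9 -394.2 -110.7] F [ 1.3 -0.1 -0.1] open 91.7 gf 0.0 q [-0.39  0.72  1.47  0.    0.95 -0.5 ] tilt_sp [ 25.9   2.4 -10.4] tilt_bl [18.  21.7 78. ]
```

View pics/v4.png

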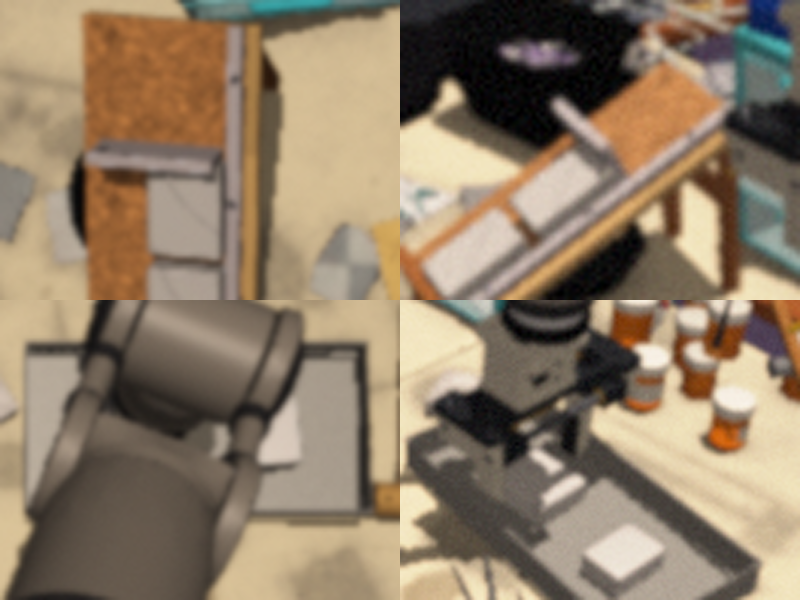

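The spacer stands well (top row of crops), and the gripper straddles the full block inside the tray (bottom row), clear of the half block. Lower and grip.

>>> drive_tool(
  targets="0 0 0 -0.0025 0 0.006 1; 0 0 0 0 0 0.005 1; 0 0 0 0 0 0.0005 0.7; 0 0 0 0 0 0 0.3; 0 0 0 0 0 0 -0.2; 0 0 0 0 0 0 -0.2; 0 0 0 0 0 0 -0.2; 0 0 0 0 0 0 -0.2",
  grip_force=35,
)

```text
time_s: 10.6
position: [0.5982, -0.1688, 0.0144]
tcp_rot: [0.0, 0.669, 0.744, 0.0]
force: [-1.2, 0.9, 2.3]
opening: 0.0599
grasp_force: 35.0
```

```bash
python3 - <<'E'
from h import *
st()
plan([(R_T,(.598,-.168,.12),3,-.2),(R_T,(.598,-.1,.22),2,-.2),(R_BL,bed(235,6,90),11,-.2)])
E
```

```text
t 10.6 p [ 0.5982 -0.1688  0.0144] bed [ 179.9 -397.5 -120.4] F [-1.2  0.9  2.3] open 59.9 gf 35.0 q [-0.4   0.74  1.48  0.    0.93 -0.5 ] tilt_sp [ 25.9   2.4 -10.4] tilt_bl [18.  21.6 78. ]
0.0004 0.0001 -0.0002 0.0003 0 -0.0352 -0.2; 0.0004 0.0001 -0.0002 0.0003 0 -0.0352 -0.2; 0.0004 0.0001 -0.0002 0.0003 0 -0.0352 -0.2; 0 0 0 0.0338 0.0036 -0.05 -0.2; 0 0 0 0.0338 0.0036 -0.05 -0.2; -0.0286 -0.0344 -0.1237 0.0305 0.0023 -0.0007 -0.2; -0.0286 -0.0344 -0.1237 0.03 0.0061 -0.0016 -0.2; -0.0286 -0.0344 -0.1237 0.0289 0.0098 -0.0024 -0.2
-0.0286 -0.0344 -0.1237 0.0274 0.0133 -0.0031 -0.2; -0.0286 -0.0344 -0.1237 0.0254 0.0167 -0.0035 -0.2; -0.0286 -0.0344 -0.1237 0.0231 0.0198 -0.0038 -0.2; -0.0286 -0.0344 -0.1237 0.0203 0.0226 -0.004 -0.2; -0.0286 -0.0344 -0.1237 0.0172 0.025 -0.0039 -0.2; -0.0286 -0.0344 -0.1237 0.0138 0.0271 -0.0037 -0.2; -0.0286 -0.0344 -0.1237 0.0103 0.0287 -0.0034 -0.2; -0.0286 -0.0344 -0.1237 0.0065 0.0298 -0.0028 -0.2
```

>>> drive_tool(
  targets="0 0 0 0 0 -0.02 -0.2; 0 0 0 0 0 -0.04 -0.2; 0 0 0 0 0 -0.045 -0.2; 0 0 0 0.034 0.0036 -0.05 -0.2; 0 0 0 0.034 0.0036 -0.05 -0.2; -0.0286 -0.0344 -0.1237 0.0305 0.0023 -0.0007 -0.2; -0.0286 -0.0344 -0.1237 0.03 0.006 -0.0016 -0.2; -0.0286 -0.0344 -0.1237 0.029 0.01 -0.0024 -0.2",
)

```text
time_s: 11.6
position: [0.5949, -0.0073, 0.2206]
tcp_rot: [0.067, 0.517, 0.853, -0.002]
force: [-0.4, 0.1, -3.4]
opening: 0.0597
grasp_force: 35.0
```

>>> drive_tool(
  targets="-0.0286 -0.0344 -0.1237 0.0274 0.0133 -0.0031 -0.2; -0.0286 -0.0344 -0.1237 0.0254 0.0167 -0.0035 -0.2; -0.0286 -0.0344 -0.1237 0.0231 0.02 -0.0038 -0.2; -0.0286 -0.0344 -0.1237 0.0203 0.0226 -0.004 -0.2; -0.0286 -0.0344 -0.1237 0.0172 0.025 -0.0039 -0.2; -0.0286 -0.0344 -0.1237 0.0138 0.027 -0.0037 -0.2; -0.0286 -0.0344 -0.1237 0.0103 0.0287 -0.0034 -0.2; -0.0286 -0.0344 -0.1237 0.0065 0.03 -0.0028 -0.2",
)

```text
time_s: 12.6
position: [0.5869, 0.2376, 0.2257]
tcp_rot: [0.225, 0.036, 0.974, -0.009]
force: [0.3, -1.1, -3.7]
opening: 0.0598
grasp_force: 35.0
```

```bash
python3 - <<'E'
from h import *
st()
plan([(R_BL,bed(228,5,70),2,-.2),(R_BL,bed(228,5,22),4,-.2)])
im,P=cloud("top");i2,P2=cloud("side");np.savez("c5.npz",a=im,b=P,c=i2,d=P2)
c=lambda i,x,y,w,h:cv2.resize(i[y:y+h,x:x+w],(400,300),interpolation=cv2.INTER_CUBIC)
cv2.imwrite("pics/v5.png",np.hstack([c(im,180,115,120,90),c(i2,240,75,120,90)]))
E
```

```text
t 12.6 p [0.5869 0.2376 0.2257] bed [233.7   6.8  88.4] F [ 0.3 -1.1 -3.7] open 59.8 gf 35.0 q [ 0.36  0.35  1.61 -0.27  0.78 -0.99] tilt_sp [ -0.1  -0.  -90.2] tilt_bl [-0.  -0.  -0.2]
0.0003 0.0003 0.002 0.0029 -0.0009 0.0092 -0.2; 0.0003 0.0003 0.002 0.0029 -0.0009 0.0092 -0.2; 0 0 0 0 0 0.012 -0.2; 0 0 0 0 0 0.012 -0.2; 0 0 0 0 0 0.012 -0.2; 0 0 0 0 0 0.012 -0.2; 0 0 0 0 0 0 -0.2; 0 0 0 0 0 0 -0.2
```

View pics/v5.png

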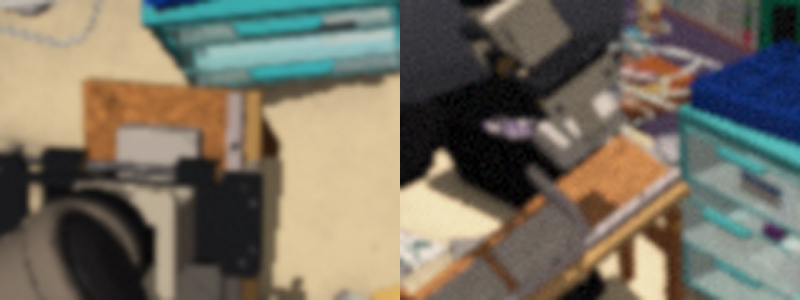

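The block is held level above the cork, with its upper end at (157,145) in the top crop, upslope of the spacer at (560,200) in the side crop. Lower it.

>>> drive_tool(
  targets="0 0 0.003 0.0067 -0.0028 0.015 -0.2; 0 0 0 0 0 0.02 -0.2; 0 0 0 0 0 0.02 -0.2; 0 0 0 0 0 0.012 -0.2; 0 0 0 0 0 0.005 -0.2; 0 0 0 0 0 0.001 -0.2; 0 0 0 0 0 0 -0.2; 0 0 0 0 0 0 -0.2",
)

```text
time_s: 13.7
position: [0.613, 0.232, 0.1604]
tcp_rot: [0.226, 0.04, 0.973, -0.009]
force: [-15.8, 0.1, 14.8]
opening: 0.0598
grasp_force: 35.5
```

```bash
python3 - <<'E'
from h import *
s,R,p=cur();st();print("Fbed",RB@s["force"],"M",np.round(s["moment"],2))
E
```

```text
t 13.7 p [0.613  0.232  0.1604] bed [228.8   3.2  18.1] F [-15.8   0.1  14.8] open 59.8 gf 35.5 q [ 0.33  0.45  1.65 -0.3   0.64 -0.96] tilt_sp [ -0.1  -0.1 -89.8] tilt_bl [-0.  -0.1  0.2]
Fbed [-7.63422338 -1.10888521 20.24440472] M [-0.72  1.66 -0.38]
```

>>> drive_tool(
  targets="0 0 0 0 0 -0.004 -0.2; 0 0 0 0 0 -0.004 -0.2; 0 0 -0.003 0 0.003 0 -0.2; 0 0 0 0 0.003 0 -0.2; 0 0 0 0 0 0.003 -0.2; 0 0 0 0 0 0.002 -0.2; 0 0 0 0 0 0 -0.2; 0 0 0 0 0 0 -0.2",
)

```text
time_s: 14.7
position: [0.6127, 0.2378, 0.161]
tcp_rot: [0.226, 0.038, 0.973, -0.009]
force: [0.2, -0.3, -2.8]
opening: 0.06
grasp_force: 34.8
```

```bash
cat >> h.py <<'E'
def stf():
    st();s=readout.observe();print(" Fbed",(RB@s["force"]).round(1),"Mbed",(RB@s["moment"]).round(2))
E
python3 -c "
from h import *
stf()"
```

```text
t 14.7 p [0.6127 0.2378 0.161 ] bed [228.5   9.   18.9] F [ 0.2 -0.3 -2.8] open 60.0 gf 34.8 q [ 0.34  0.46  1.64 -0.3   0.65 -0.95] tilt_sp [ -0.1  -0.1 -90. ] tilt_bl [ 0.  -0.1  0. ]
 Fbed [-1.1 -0.2 -2.6] Mbed [0.07 0.54 0.02]
```

>>> drive_tool(
  targets="0 0 0 0 0 0.0015 -0.2; 0 0 0 0 0 0.0015 -0.2; 0 0 0 0 0 0.001 -0.2; 0 0 0 0 0 0.0005 -0.2; 0 0 0 0 0 0 -0.2; 0 0 0 0 0 0 -0.2; 0 0 0 0 0 0 -0.2; 0 0 0 0 0 0 -0.2",
)

```text
time_s: 15.7
position: [0.6147, 0.2377, 0.157]
tcp_rot: [0.226, 0.038, 0.973, -0.009]
force: [0.8, 0.2, -3.7]
opening: 0.0595
grasp_force: 34.8
```

```bash
python3 -c "
from h import *
stf()"
```

```text
t 15.7 p [0.6147 0.2377 0.157 ] bed [228.5   9.1  14.5] F [ 0.8  0.2 -3.7] open 59.5 gf 34.8 q [ 0.34  0.47  1.64 -0.3   0.64 -0.95] tilt_sp [ -0.1  -0.1 -90. ] tilt_bl [-0.  -0.1  0. ]
 Fbed [-0.9  0.3 -3.7] Mbed [ 0.01  0.54 -0.  ]
```

>>> drive_tool(
  targets="0 0 0 0 -0.0015 0 -0.2; 0 0 0 0 -0.0015 0 -0.2; 0 0 0 0 -0.001 0 -0.2; 0 0 0 0 -0.0005 0.0005 -0.2; 0 0 0 0 -0.0005 0.0005 -0.2; 0 0 0 0 -0.0005 0 -0.2; 0 0 0 0 0 0 -0.2; 0 0 0 0 0 0 -0.2",
)

```text
time_s: 16.7
position: [0.6149, 0.2333, 0.1565]
tcp_rot: [0.226, 0.038, 0.973, -0.008]
force: [-1.2, 5.3, -2.5]
opening: 0.0597
grasp_force: 34.8
```

```bash
python3 -c "
from h import *
stf()"
```

```text
t 16.7 p [0.6149 0.2333 0.1565] bed [228.7   4.7  13.8] F [-1.2  5.3 -2.5] open 59.7 gf 34.8 q [ 0.33  0.46  1.64 -0.3   0.63 -0.96] tilt_sp [ -0.2  -0.  -90. ] tilt_bl [-0.1 -0.2 -0. ]
 Fbed [-2.6  5.2 -1.6] Mbed [1.01 0.7  0.12]
```

```bash
python3 - <<'E'
from h import *
im=np.load("c3.npz")["im"]
S=cv2.GaussianBlur(cv2.cvtColor(im,cv2.COLOR_BGR2HSV),(3,3),0)[...,1].astype(float)
def edges(rows,c0,c1,sign):
    out=[]
    for r in rows:
        g=sign*np.diff(S[r,c0:c1]);k=int(g.argmax())
        if g[k]<12 or k<1 or k>len(g)-2: continue
        a,b,c=g[k-1:k+2];o=.5*(a-c)/(a-2*b+c) if (a-2*b+c)!=0 else 0
        out.append((c0+k+.5+o,r))
    return np.array(out)
for lab,rows,c0,c1,s,z in (("strip inner",range(142,178),242,254,-1,8),("strip outer",range(142,240),248,261,1,8),("cork left",range(145,175),198,214,1,0)):
    e=edges(rows,c0,c1,s)
    X=(cast("top",e,bed(0,0,z),RB[2])-OB)@RB.T*1000
    k=np.ones(len(X),bool)
    for _ in range(6):
        m,i=np.polyfit(X[k,0],X[k,1],1);r=X[:,1]-m*X[:,0]-i;k=abs(r)<max(2*r[k].std(),.6)
    print(lab,len(X),k.sum(),"ang",np.degrees(np.arctan(m)).round(2),"y@85",(m*85+i).round(1),"y@228",(m*228+i).round(1),"sd",r[k].std().round(2))
E
```

```text
strip inner 36 35 ang 0.07 y@85 -26.6 y@228 -26.4 sd 0.23
strip outer 98 94 ang 0.03 y@85 -40.2 y@228 -40.1 sd 0.25
cork left 30 28 ang -0.4 y@85 90.9 y@228 89.9 sd 0.28
```

>>> drive_tool(
  targets="0 0 0 0 0.001 0 -0.2; 0 0 0 0.002 0 0 -0.2; 0 0 0 0.002 0 0 -0.2; 0 0 0 0.001 0 0 -0.2; 0 0 0 0.0005 0 0 -0.2; 0 0 0 0.0005 0 0 -0.2; 0 0 0 0 0 0 -0.2; 0 0 0 0 0 0 -0.2",
)

```text
time_s: 17.7
position: [0.6117, 0.2337, 0.1551]
tcp_rot: [0.228, 0.038, 0.973, -0.008]
force: [8.7, 1.5, -2.7]
opening: 0.0603
grasp_force: 34.8
```

```bash
python3 -c "
from h import *
stf()"
```

```text
t 17.7 p [0.6117 0.2337 0.1551] bed [225.3   4.8  14. ] F [ 8.7  1.5 -2.7] open 60.3 gf 34.8 q [ 0.33  0.46  1.66 -0.31  0.62 -0.94] tilt_sp [ -0.4  -0.3 -90. ] tilt_bl [-0.1 -0.4  0. ]
 Fbed [ 6.5  2.2 -6.2] Mbed [ 0.41 -0.87  0.27]
```

```bash
python3 - <<'E'
from h import *
a=np.load("c3.npz");b=np.load("c3s.npz")
i1,P1=cloud("top");i2,P2=cloud("side")
for lab,P in (("top before",a["P"]),("side before",b["P"]),("top now",P1),("side now",P2)):
    B=(P-OB)@RB.T*1000
    m=(B[...,0]>150)&(B[...,0]<200)&(B[...,1]>-30)&(B[...,1]<85)&(B[...,2]<52)
    for z0,z1 in ((38,50),(28,38)):
        for y0,y1 in ((-28,35),(40,82)):
            q=B[m&(B[...,2]>z0)&(B[...,2]<z1)&(B[...,1]>y0)&(B[...,1]<y1)]
            if len(q)>8:print(lab,(z0,z1),(y0,y1),len(q),"x pct",np.percentile(q[:,0],[5,50,95]).round(1),"ymax",q[:,1].max().round(1))
# block 3 top surface
for lab,P in (("top",P1),("side",P2)):
    B=(P-OB)@RB.T*1000
    q=B[(B[...,0]>186)&(B[...,0]<275)&(abs(B[...,1]-4)<30)&(B[...,2]>15)&(B[...,2]<34)]
    if len(q)>20:print(lab,"blk",len(q),"x",np.percentile(q[:,0],[2,50,98]).round(1),"z",np.percentile(q[:,2],[10,50,90]).round(1), "y",np.percentile(q[:,1],[2,98]).round(1),"slope dz/dx",np.polyfit(q[:,0],q[:,2],1)[0].round(3))
E
```

```text
top before (38, 50) (-28, 35) 96 x pct [173.2 179.  183.2] ymax 34.8
top before (38, 50) (40, 82) 57 x pct [173.2 178.7 182.5] ymax 74.8
top before (28, 38) (-28, 35) 32 x pct [152.5 182.3 183.4] ymax 34.3
top before (28, 38) (40, 82) 16 x pct [181.1 181.9 183. ] ymax 76.6
side before (38, 50) (-28, 35) 35 x pct [174.4 179.3 183. ] ymax 33.7
side before (38, 50) (40, 82) 20 x pct [173.4 177.5 182.9] ymax 73.9
side before (28, 38) (-28, 35) 14 x pct [173.7 174.6 181.8] ymax 24.8
side now (38, 50) (-28, 35) 34 x pct [173.7 177.5 182.4] ymax 34.4
side now (38, 50) (40, 82) 21 x pct [173.7 178.1 183.6] ymax 75.4
side now (28, 38) (-28, 35) 21 x pct [173.4 178.5 196. ] ymax 28.7
top blk 231 x [227.9 252.3 263.1] z [22.8 26.8 30.1] y [-25.   31.5] slope dz/dx -0.067
side blk 105 x [187.4 205.7 262.5] z [19.6 25.5 28. ] y [-25.3  26.8] slope dz/dx -0.032
```

>>> drive_tool(
  targets="0 0 0 -0.0015 0 0 -0.2; 0 0 0 0 0 0.0006 -0.2; 0 0 0 0 0 0.0006 -0.2; 0 0 0 0 0 0.0006 -0.2; 0 0 0 0 0 0.0006 -0.2; 0 0 0 0 0 0.0006 -0.2; 0 0 0 0 0 0 -0.2; 0 0 0 0 0 0 -0.2",
)

```text
time_s: 18.8
position: [0.6122, 0.2336, 0.1544]
tcp_rot: [0.227, 0.038, 0.973, -0.008]
force: [-9.2, -0.2, 16.8]
opening: 0.0598
grasp_force: 34.9
```

```bash
python3 -c "
from h import *
stf()"
```

```text
t 18.8 p [0.6122 0.2336 0.1544] bed [225.4   4.8  13.1] F [-9.2 -0.2 16.8] open 59.8 gf 34.9 q [ 0.33  0.46  1.65 -0.31  0.62 -0.94] tilt_sp [ -0.3  -0.2 -90. ] tilt_bl [-0.1 -0.3  0. ]
 Fbed [-0.8 -0.9 19.2] Mbed [0.22 0.5  0.24]
```

>>> drive_tool(
  targets="0 0 0 0 -0.001 -0.001 -0.2; 0 0 0 0.001 -0.0005 0 -0.2; 0 0 0 0 0 0 -0.2; 0 0 0 0 0 0 0.35; 0 0 0 0 0 0 0.45; 0 0 0 0 0 0 0.55; 0 0 0 0 0 0 0.65; 0 0 0 0 0 0 0.65",
)

```text
time_s: 19.8
position: [0.6105, 0.2319, 0.1516]
tcp_rot: [0.225, 0.038, 0.973, -0.009]
force: [-0.5, 0.5, -0.2]
opening: 0.0755
grasp_force: 0.0
```

```bash
python3 -c "
from h import *
stf()"
```

```text
t 19.8 p [0.6105 0.2319 0.1516] bed [222.8   2.9  11.3] F [-0.5  0.5 -0.2] open 75.5 gf 0.0 q [ 0.33  0.46  1.66 -0.31  0.62 -0.95] tilt_sp [ -0.   -0.1 -90. ] tilt_bl [ 0.  -0.1  0. ]
 Fbed [-0.6  0.4  0. ] Mbed [ 0.    0.31 -0.02]
```

>>> drive_tool(
  targets="0 0 0 0 0 -0.01 0.65; 0 0 0 0 0 -0.02 0.65; 0 0 0 0 0 -0.03 0.65; 0 0 0 0 0 -0.04 0.65; 0 0 0 0 0 -0.03 0.65; 0 0 0.157 0 0.01 -0.01 0.3; 0 0 0.157 0 0.01 0 0.3; 0 0 0.157 0 0.01 0 0",
)

```text
time_s: 20.8
position: [0.5551, 0.2663, 0.2817]
tcp_rot: [0.222, 0.267, 0.937, 0.045]
force: [1.0, 1.2, -0.3]
opening: 0.0536
grasp_force: 0.0
```

```bash
python3 - <<'E'
from h import *
st()
plan([(R_SP,bed(177.3,54,110),8,0),(R_SP,bed(177.3,54,55),8,0)])
i1,P1=cloud("top");i2,P2=cloud("side");np.savez("c6.npz",a=i1,b=P1,c=i2,d=P2)
for lab,P in (("top",P1),("side",P2)):
    B=(P-OB)@RB.T*1000
    q=B[(B[...,0]>186)&(B[...,0]<275)&(abs(B[...,1]-4)<30)&(B[...,2]>18)&(B[...,2]<34)]
    print(lab,"blk3",len(q),"x",np.percentile(q[:,0],[2,50,98]).round(1),"z",np.percentile(q[:,2],[10,50,90]).round(1), "y",np.percentile(q[:,1],[2,98]).round(1),"slope",np.polyfit(q[:,0],q[:,2],1)[0].round(3))
    q=B[(B[...,0]>95)&(B[...,0]<168)&(abs(B[...,1]-4)<36)&(B[...,2]>18)&(B[...,2]<34)]
    if len(q)>9:print(lab,"blk2",len(q),"z",np.percentile(q[:,2],[10,50,90]).round(1), "y",np.percentile(q[:,1],[2,98]).round(1))
c=lambda i,x,y,w,h:cv2.resize(i[y:y+h,x:x+w],(400,300),interpolation=cv2.INTER_CUBIC)
cv2.imwrite("pics/v6.png",np.hstack([c(i1,190,125,100,75),c(i2,250,105,80,60)]))
E
```

```text
t 20.8 p [0.5551 0.2663 0.2817] bed [227.8  32.9 153.7] F [ 1.   1.2 -0.3] open 53.6 gf 0.0 q [ 0.43  0.28  1.55 -0.27  0.92 -0.46] tilt_sp [ -0.2  -0.  -62.7] tilt_bl [-0.1 -0.2 27.3]
0.0005 0.0001 0.1368 0.0068 -0.0006 0.0054 0; 0.0005 0.0001 0.1368 0.0067 -0.0015 0.0054 0; 0.0005 0.0001 0.1368 0.0064 -0.0024 0.0054 0; 0.0005 0.0001 0.1368 0.006 -0.0032 0.0054 0; 0.0005 0.0001 0.1368 0.0055 -0.004 0.0054 0; 0.0005 0.0001 0.1368 0.0049 -0.0047 0.0054 0; 0.0005 0.0001 0.1368 0.0042 -0.0054 0.0055 0; 0.0005 0.0001 0.1368 0.0035 -0.0059 0.0055 0
0 0 0 0 0 0.0069 0; 0 0 0 0 0 0.0069 0; 0 0 0 0 0 0.0069 0; 0 0 0 0 0 0.0069 0; 0 0 0 0 0 0.0069 0; 0 0 0 0 0 0.0069 0; 0 0 0 0 0 0.0069 0; 0 0 0 0 0 0.0069 0
top blk3 644 x [187.6 225.9 261.9] z [22.  24.9 27.8] y [-24.5  32. ] slope -0.009
top blk2 197 z [21.3 24.6 27.8] y [-27.   18.6]
side blk3 234 x [188.3 224.2 260.6] z [21.4 23.6 25.2] y [-25.5  30.6] slope 0.0
side blk2 250 z [21.3 23.7 25.3] y [-28.   31.2]
```

View pics/v6.png

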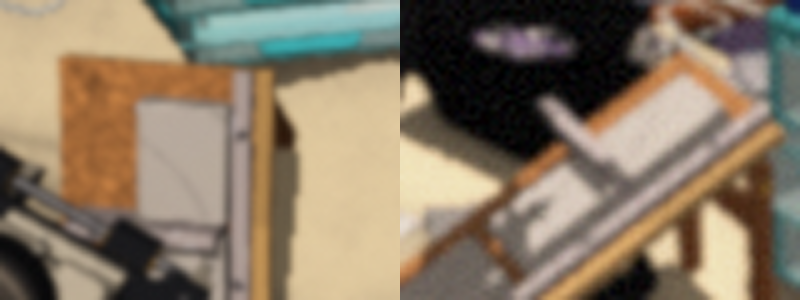

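Both crops show block 3 flat on the cork, its right side along the strip at about (228,150) and its lower end on the spacer at about (180,224). It is ready for the spacer draw.

>>> drive_tool(
  targets="0 0 0.1368 0.0068 -0.0006 0.0054 0; 0 0 0.1368 0.0067 -0.0015 0.0054 0; 0 0 0.1368 0.0064 -0.0024 0.0054 -0.2; 0 0 0.1368 0.006 -0.0032 0.0054 -0.3; 0 0 0.1368 0.0055 -0.004 0.0054 -0.3; 0 0 0.1368 0.005 -0.0047 0.0054 -0.3; 0 0 0.1368 0.0042 -0.0054 0.0055 -0.3; 0 0 0.1368 0.0035 -0.006 0.0055 -0.3",
)

```text
time_s: 21.9
position: [0.5305, 0.2883, 0.219]
tcp_rot: [0.166, 0.714, 0.663, 0.153]
force: [0.2, 0.3, 0.3]
opening: 0.0318
grasp_force: 0.0
```

```bash
python3 - <<'E'
from h import *
st()
plan([(R_SP,bed(176.9,54,75),3,-.3),(R_SP,bed(176.9,54,35),5,-.3),(R_SP,bed(176.9,54,11),6,-.3)])
E
```

```text
t 21.9 p [0.5305 0.2883 0.219 ] bed [176.7  53.  108.8] F [0.2 0.3 0.3] open 31.8 gf 0.0 q [ 0.5   0.32  1.67 -0.35  0.79  0.77] tilt_sp [-0.1  0.  -0.3] tilt_bl [-0.1 -0.1 89.7]
0.0008 -0.0001 0.0015 0.0003 0 0.0113 -0.3; 0.0008 -0.0001 0.0015 0.0003 0 0.0113 -0.3; 0.0008 -0.0001 0.0015 0.0003 0.0001 0.0113 -0.3; 0 0 0 0 0 0.008 -0.3; 0 0 0 0 0 0.008 -0.3; 0 0 0 0 0 0.008 -0.3; 0 0 0 0 0 0.008 -0.3; 0 0 0 0 0 0.008 -0.3
0 0 0 0 0 0.004 -0.3; 0 0 0 0 0 0.004 -0.3; 0 0 0 0 0 0.004 -0.3; 0 0 0 0 0 0.004 -0.3; 0 0 0 0 0 0.004 -0.3; 0 0 0 0 0 0.004 -0.3; 0 0 0 0 0 0 -0.3; 0 0 0 0 0 0 -0.3
```

>>> drive_tool(
  targets="0.002 0 0.005 0.0005 0.0003 0.018 -0.3; 0 0 0 0 0 0.018 -0.3; 0 0 0 0 0 0.018 -0.3; 0 0 0 0 0 0.015 -0.3; 0 0 0 0 0 0.012 -0.3; 0 0 0 0 0 0.01 -0.3; 0 0 0 0 0 0.005 -0.3; 0 0 0 0 0 0 -0.3",
)

```text
time_s: 22.9
position: [0.5733, 0.2857, 0.1321]
tcp_rot: [0.165, 0.715, 0.662, 0.153]
force: [-0.2, 0.3, 0.4]
opening: 0.0322
grasp_force: 0.0
```

```bash
python3 -c "
from h import *
stf()"
```

```text
t 22.9 p [0.5733 0.2857 0.1321] bed [177.1  53.7  11.8] F [-0.2  0.3  0.4] open 32.2 gf 0.0 q [ 0.45  0.48  1.69 -0.4   0.61  0.82] tilt_sp [ 0. -0. -0.] tilt_bl [ 0.  0. 90.]
 Fbed [-0.   0.2  0.5] Mbed [-0.04  0.32  0.04]
```

>>> drive_tool(
  targets="0 0 0 0 -0.0004 0 -0.5; 0 0 0 0 0 0 -0.7; 0 0 0 0 0 0 -0.75; 0 0 0 0 0 0 -0.8; 0 0 0 0 0 0 -1; 0 0 0 0 0 0 -1; 0 0 0 0 0 0 -1; 0 0 0 0 0 0 -1",
  grip_force=20,
)

```text
time_s: 23.9
position: [0.5732, 0.2859, 0.1325]
tcp_rot: [0.165, 0.715, 0.661, 0.153]
force: [1.2, -1.4, 2.9]
opening: 0.0102
grasp_force: 20.0
```

```bash
python3 -c "
from h import *
stf()"
```

```text
t 23.9 p [0.5732 0.2859 0.1325] bed [177.2  53.9  12.3] F [ 1.2 -1.4  2.9] open 10.2 gf 20.0 q [ 0.45  0.48  1.69 -0.4   0.61  0.82] tilt_sp [-0.  0. -0.] tilt_bl [-0.1 -0.  90. ]
 Fbed [ 2.5 -1.3  2. ] Mbed [-0.21 -0.19  0.09]
```

>>> drive_tool(
  targets="0 0 0 0 0 -0.003 -1; 0 0 0 0 0 -0.005 -1; 0 0 0 0 0 -0.007 -1; 0 0 0 0 0 -0.008 -1; 0 0 0 0 0 -0.01 -1; 0 0 0 0 0 -0.02 -1; 0 0 0 0 0 -0.03 -1; 0 0 0 0 0 -0.02 -1",
)

```text
time_s: 24.9
position: [0.5266, 0.2894, 0.2251]
tcp_rot: [0.165, 0.716, 0.662, 0.152]
force: [0.1, 0.2, -0.6]
opening: 0.0101
grasp_force: 20.0
```

```bash
python3 - <<'E'
from h import *
st()
i1,P1=cloud("top");i2,P2=cloud("side");np.savez("c7.npz",a=i1,b=P1,c=i2,d=P2)
for lab,P in (("top",P1),("side",P2)):
    B=(P-OB)@RB.T*1000
    q=B[(B[...,0]>176)&(B[...,0]<275)&(abs(B[...,1]-4)<30)&(B[...,2]>18)&(B[...,2]<34)]
    if len(q)>9:print(lab,"blk3",len(q),"x",np.percentile(q[:,0],[1,50,99]).round(1),"y",np.percentile(q[:,1],[2,98]).round(1))
# spacer centre to be placed: spacer centre y rel TCP ~ -30mm along tool x
plan([(R_T0,(.57,.06,.25),5,-1),(R_T0,(.598,-.145,.2),3,-1)])
E
```

```text
t 24.9 p [0.5266 0.2894 0.2251] bed [175.7  53.7 116. ] F [ 0.1  0.2 -0.6] open 10.1 gf 20.0 q [ 0.5   0.31  1.67 -0.34  0.81  0.77] tilt_sp [ 0.1 -0.  -0. ] tilt_bl [ 0.1  0.1 90. ]
top blk3 660 x [183.9 224.4 262.5] y [-24.3  32. ]
side blk3 251 x [183.9 223.  262. ] y [-25.2  30.5]
0.091 0.0032 -0.0154 -0.0452 0.013 0.001 -1; 0.091 0.0032 -0.0154 -0.0454 0.0123 -0.0003 -1; 0.091 0.0032 -0.0154 -0.0455 0.0115 -0.0015 -1; 0.091 0.0032 -0.0154 -0.0457 0.0106 -0.0027 -1; 0.091 0.0032 -0.0154 -0.0459 0.0096 -0.0038 -1; 0 0 0 -0.0683 0.0093 0.0167 -1; 0 0 0 -0.0683 0.0093 0.0167 -1; 0 0 0 -0.0683 0.0093 0.0167 -1
```

>>> drive_tool(
  targets="0.091 0.0032 -0.0154 -0.0452 0.013 0.001 -1; 0.091 0.0032 -0.0154 -0.0454 0.0123 -0.0003 -1; 0.091 0.0032 -0.0154 -0.0455 0.0115 -0.0015 -1; 0.091 0.0032 -0.0154 -0.0457 0.0106 -0.0027 -1; 0.091 0.0032 -0.0154 -0.0459 0.0096 -0.0038 -1; 0 0 0 -0.06 0.009 0.005 -1; 0 0 0 -0.06 0.009 0.015 -1; 0 0 0 -0.06 0.009 0.02 -1",
)

```text
time_s: 26.0
position: [0.5969, -0.1214, 0.2076]
tcp_rot: [-0.001, 0.707, 0.707, -0.001]
force: [0.7, -1.0, -1.1]
opening: 0.0095
grasp_force: 20.0
```

```bash
python3 - <<'E'
from h import *
st()
plan([(R_T0,(.598,-.125,.12),3,-1),(R_T0,(.598,-.125,.03),5,-1)])
# joint evenness, arm clear: edges of block 3 low end / block 2 top end, per y bin
i1,P1=cloud("top");B=(P1-OB)@RB.T*1000;top=(abs(B[...,2]-24.5)<4.5)
i2,P2=cloud("side");np.savez("c8.npz",a=i1,b=P1,c=i2,d=P2)
for y in (-15,0,15,25):
    m=top&(abs(B[...,1]-y)<8);x=B[m][:,0];print(y,"b2 max",x[x<177].max().round(1),"b3 min",x[(x>177)].min().round(1),"b3 max",np.percentile(x[(x>200)&(x<275)],99).round(1))
E
```

```text
t 26.0 p [ 0.5969 -0.1214  0.2076] bed [ 260.1 -350.3   55.4] F [ 0.7 -1.  -1.1] open 9.5 gf 20.0 q [-0.33  0.51  1.31 -0.    1.33 -0.32] tilt_sp [26.2  0.9 -4.4] tilt_bl [19.6 21.  83.9]
-0.001 0.0003 -0.0003 -0.0012 0.0004 0.0292 -1; -0.001 0.0003 -0.0003 -0.0012 0.0004 0.0292 -1; -0.001 0.0003 -0.0003 -0.0012 0.0004 0.0292 -1; 0 0 0 0 0 0.018 -1; 0 0 0 0 0 0.018 -1; 0 0 0 0 0 0.018 -1; 0 0 0 0 0 0.018 -1; 0 0 0 0 0 0.018 -1
-15 b2 max 173.3 b3 min 184.1 b3 max 261.4
0 b2 max 172.9 b3 min 183.4 b3 max 262.1
15 b2 max 173.6 b3 min 183.0 b3 max 261.6
25 b2 max 172.8 b3 min 183.4 b3 max 262.7
```

>>> drive_tool(
  targets="0 0 0 -0.0036 0.001 0.03 -1; 0 0 0 0 0 0.035 -1; 0 0 0 0 0 0.035 -1; 0 0 0 0 0 0.035 -1; 0 0 0 0 0 0.03 -1; 0 0 0 0 0 0.015 -1; 0 0 0 0 0 0.008 -1; 0 0 0 0 0 0.002 -1",
)

```text
time_s: 27.1
position: [0.598, -0.1233, 0.0195]
tcp_rot: [0.0, 0.707, 0.707, -0.001]
force: [-0.2, -0.3, -1.2]
opening: 0.0099
grasp_force: 20.0
```

```bash
python3 -c "
from h import *
st()"
```

```text
t 27.1 p [ 0.598  -0.1233  0.0195] bed [ 178.7 -352.1 -114.2] F [-0.2 -0.3 -1.2] open 9.9 gf 20.0 q [-0.33  0.72  1.51 -0.    0.92 -0.33] tilt_sp [26.1  0.9 -4.4] tilt_bl [19.5 20.9 83.9]
```

>>> drive_tool(
  targets="0 0 0 0 0 0.002 -1; 0 0 0 0 0 0.0015 -1; 0 0 0 0 0 0.001 -1; 0 0 0 0 0 0.0005 -1; 0 0 0 0 0 0.0003 -1; 0 0 0 0 0 0 -1; 0 0 0 0 0 0 -1; 0 0 0 0 0 0 -1",
)

```text
time_s: 28.1
position: [0.5978, -0.1233, 0.014]
tcp_rot: [-0.0, 0.707, 0.707, -0.001]
force: [0.6, 0.3, -1.8]
opening: 0.0098
grasp_force: 20.0
```

```bash
python3 -c "
from h import *
st()"
```

```text
t 28.1 p [ 0.5978 -0.1233  0.014 ] bed [ 176.1 -352.2 -119. ] F [ 0.6  0.3 -1.8] open 9.8 gf 20.0 q [-0.33  0.72  1.51 -0.    0.91 -0.33] tilt_sp [26.1  0.9 -4.4] tilt_bl [19.5 21.  83.9]
```

>>> drive_tool(
  targets="0 0 0 0 0 0.0007 -1; 0 0 0 0 0 0.0007 -1; 0 0 0 0 0 0.0006 -1; 0 0 0 0 0 0 -1; 0 0 0 0 0 0 -1; 0 0 0 0 0 0 -1; 0 0 0 0 0 0 -1; 0 0 0 0 0 0 -1",
)

```text
time_s: 29.1
position: [0.5978, -0.1233, 0.0132]
tcp_rot: [0.0, 0.707, 0.707, -0.001]
force: [-3.6, 2.3, 8.3]
opening: 0.01
grasp_force: 20.0
```

```bash
python3 -c "
from h import *
st()"
```

```text
t 29.1 p [ 0.5978 -0.1233  0.0132] bed [ 175.8 -352.2 -119.8] F [-3.6  2.3  8.3] open 10.0 gf 20.0 q [-0.33  0.72  1.51 -0.    0.91 -0.33] tilt_sp [26.1  0.9 -4.4] tilt_bl [19.5 20.9 83.9]
```

Contact at about 10 N. Release and retreat straight up.

>>> drive_tool(
  targets="0 0 0 0 0 -0.0008 -1; 0 0 0 0 0 0 -0.7; 0 0 0 0 0 0 -0.5; 0 0 0 0 0 0 -0.3; 0 0 0 0 0 0 -0.1; 0 0 0 0 0 -0.01 0; 0 0 0 0 0 -0.03 0; 0 0 0 0 0 -0.05 0",
)

```text
time_s: 30.1
position: [0.5969, -0.1229, 0.1028]
tcp_rot: [-0.002, 0.707, 0.707, -0.002]
force: [0.6, -0.2, -0.2]
opening: 0.046
grasp_force: 0.0
```

>>> drive_tool(
  targets="0 0 0 0 0 -0.05 0; 0 0 0 0 0 -0.05 0; 0 0 0 0 0 -0.05 0; 0 0 0 0 -0.04 -0.02 0; 0 0 0 0 -0.05 0 0; 0 0 0 0 -0.05 0 0; 0 0 0 0 -0.03 0 0; 0 0 0 0 0 0 0",
)

```text
time_s: 31.1
position: [0.4268, -0.1227, 0.2743]
tcp_rot: [0.001, 0.708, 0.707, -0.001]
force: [0.4, 0.5, 0.0]
opening: 0.0454
grasp_force: 0.0
```

```bash
python3 - <<'E'
from h import *
st()
i1,P1=cloud("top");i2,P2=cloud("side")
B=(P1-OB)@RB.T*1000;top=(abs(B[...,2]-24.5)<4.5)
for y in (-15,0,15,25):
    m=top&(abs(B[...,1]-y)<8);x=B[m][:,0];print(y,"b2 max",x[x<177].max().round(1),"b3 min",x[(x>177)].min().round(1),"b3 max",np.percentile(x[(x>200)&(x<275)],99).round(1))
for x0 in (195,210,235,250):
    m=top&(abs(B[...,0]-x0)<8);y=B[m][:,1];y=y[abs(y)<60];print(x0,"b3 y",y.min().round(1),y.max().round(1))
for x0 in (105,130,155):
    m=top&(abs(B[...,0]-x0)<8);y=B[m][:,1];y=y[abs(y)<60];print(x0,"b2 y",y.min().round(1),y.max().round(1))
c=lambda i,x,y,w,h:cv2.resize(i[y:y+h,x:x+w],(400,300),interpolation=cv2.INTER_CUBIC)
cv2.imwrite("pics/v7.png",np.vstack([np.hstack([c(i1,185,130,100,75),c(i2,240,105,100,75)]),np.hstack([c(i1,300,110,170,128),c(i2,320,160,152,114)])]))
E
```

```text
t 31.1 p [ 0.4268 -0.1227  0.2743] bed [ 137.  -365.   189.7] F [0.4 0.5 0. ] open 45.4 gf 0.0 q [-0.45  0.15  1.64 -0.    1.34 -0.45] tilt_sp [26.   0.9 -4.4] tilt_bl [19.5 20.8 84. ]
-15 b2 max 173.3 b3 min 184.1 b3 max 262.5
0 b2 max 173.0 b3 min 182.5 b3 max 261.9
15 b2 max 172.9 b3 min 183.1 b3 max 262.4
25 b2 max 172.9 b3 min 183.9 b3 max 262.6
195 b3 y -27.1 32.8
210 b3 y -26.7 32.6
235 b3 y -26.8 32.3
250 b3 y -26.4 32.3
105 b2 y -25.8 32.9
130 b2 y -27.5 32.9
155 b2 y -27.0 32.6
```

View pics/v7.png

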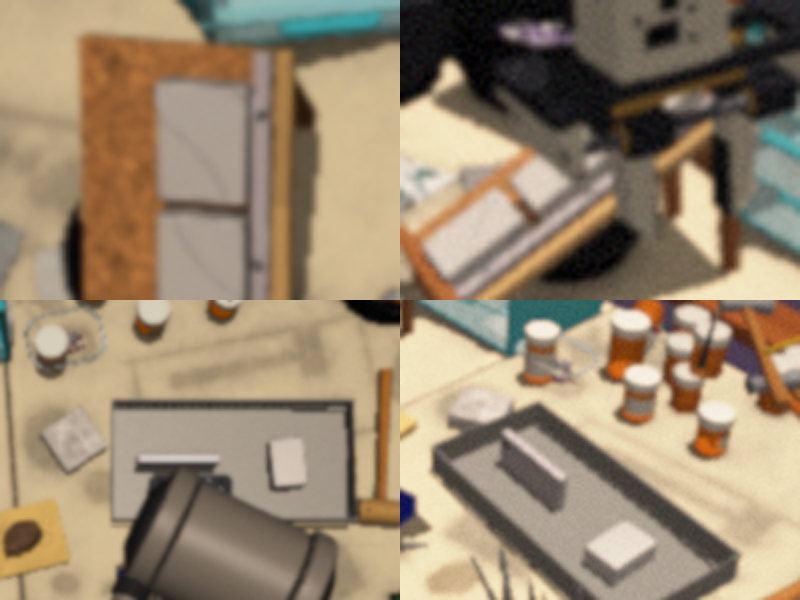

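The top-left crop shows block 3 in line with block_2, with an even joint of about 10–11 mm at (205,207) and its right side along the strip. The spacer stands in the tray at (535,470), and the half block, jar and steel pad are where they were. Everything is done and the arm is clear.

```bash
python3 -c "
from station import robot
print(robot.finish_job())"
```

```text
the job is handed in; nothing more can be done
None
```

The job is done and handed in at about 31 s: the full-size block lies flat along the guide strip, in line with the block below and with an even joint of about 10–11 mm. The spacer stands in the tray, and the half block, pill jar and steel pad look undisturbed. On the way down the block first touched the guide strip (about 20 N), so I lifted it, moved it left and set it down again.

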